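Hook and lock a hanging arm on a slotted stand

ROBOT

A 6-joint arm with a two-finger parallel gripper is mounted at the origin on a cart in front of the work surface, level with it; the furniture and walls round the work are solid. World frame = base frame: x ahead of the robot, y to its left, z up, the work surface at z = 0. Lengths are in m, angles in rad, forces in N, time in s.
With the tool pointing down it reaches from about 0.25 to 0.725 m from the base axis. Payload 4 kg.
Tool frame: the origin (TCP) lies midway between the tips of the shut fingers; the grasp point (between the pads) lies 19 mm behind it; z points along the fingers, y is the line along which they close (so a half turn about z gives the same grasp; the last joint's range is limited). The gripper opens to 85 mm and grips with 20 to 120 N. Pads are 22 mm wide; open, the fingers measure 114 mm over their backs; the gripper's body (76 mm by 85 mm) begins 54 mm behind the grasp point. The pads swing forward as they close: fully open they stand 13 mm farther back than shut.
Start: joints at [1.165, 0.241, 0.005, 1.335, 0, 1.571], TCP at [0.197, 0.459, 0.231] pointing down, gripper open.
Joint ranges: [-2.72, 2.72], [-1.05, 1.87], [-1.09, 1.28], [-1.99, 2.15], [-1.42, 1.44], [-3.14, 3.14]. Speed limits (rad/s): [2.79, 2.79, 3.14, 3.14, 3.14, 3.14].

INTERFACE

Orientations are given as a unit quaternion [x, y, z, w].
In Python, from workcell import status, camera, get_calibration, ticket gives the robot as it stands.
- The arm moves only by the shell command python3 -m creep 'ROWS' [OPENING]. ROWS is JSON, a list of rows, each a list of 6 numbers: the shift along the world's x, y, z in cm, then the turn, a rotation vector about the world's x, y, z in degrees. A call has 1 to 8 rows; each row shifts and turns the commanded pose from where the row before left it; what a row does not reach is not made up. A row lasts 1/10 s, in which the tool goes at most 50 mm and 8.59 degrees, less where a joint would pass 70% of its speed; a pose out of reach is approached as far as the arm can. A call is refused whole if a number of a shift passes 5 or a number of a turn 8.59, either way. A call with a gripper value outside its range is refused whole. OPENING is the opening, from -1 (shut) to 1 (fully open), so that 0 is half open, set as the call begins (- or left out, the last holds). The fingers move at their own pace and stop on an object; the grip force is fixed at half the most. Time passes only in rows, so rows that do not move let the fingers close. It gives the time, the measured TCP pose, the force, the opening and the grip force at its end, in the units of the state.
- status.get_obs(): the state, without advancing time (a new reading comes with each control period).
- camera(name): name is "scene" or "top"; returns the picture (384x512x3 uint8, red, green, blue); there is no depth.
- get_calibration(name): a dict with "fx", "fy", "cx", "cy" (pixels), "rvec" (rotation vector, rad) and "tvec" (3), from world to camera coordinates, as OpenCV has them. Camera axes: x right, y down, z forward; pixel columns grow to the right and rows downward; lengths in m; the calibration is good to about 2 mm. A picture is of the moment at which its call begins. get_calibration takes no time and is no camera call.
- ticket.job_done(): hands the job in; it is judged then, once.
The state is a dict: "clock": time; "joint_pos": joint angles; "joint_vel": joint speeds; "tau": joint torques, N m; "eef_pos": TCP position; "tool_rot": TCP orientation; "ft_force": force on the tool from outside, world axes, zero at the start; "ft_torque": the same for the moment, N m; "grip_width": finger opening in m; "grasp_force": force on a finger pad.
Only numpy, scipy, OpenCV 4.12 (cv2) and the standard library are available. Lean on these libraries where they do the work, as an engineer would, in place of code of your own. Each camera call takes 0.05 s, during which the arm holds its last target. There are 200 camera calls.

TASK

Pick up the steel hanging arm, hook the two claws on its back into the slots of the blue uprights on the small stand, and press it gently straight down until the red spring catch snaps over it and it sits locked fully home. Feel for the slots and for the stop instead of forcing anything, then let go; leave the two bottles and the eye loupe where they stand.

Things in the scene. Friction and masses are not known exactly. Their poses are not given: they have to be found in the camera images.
- bar_grip (a point): Grasp point of the loose hanging arm (0.25 kg), a 10 mm thick (y), 62 mm high, 90 mm long aluminium bar standing upright on the bench, with a steel back plate at its +x end and a black end stop 72 mm high at its -x end. The point is half-way up the bar (31 mm above its lower edge), 62 mm before (-x) the back plate's rear face. x points along the bar towards plate and claws, z up.
- hang_arm: The same arm; origin mid lower edge of the back plate's rear face (plate 5 x 110 x 70 mm). Claws at y = +-40 mm, 8 mm wide, stand out 12.5 mm in +x: tongue 6 mm thick, its underside at z = 60 mm; at its end a hook reaching down to z = 42 mm, 7.5 mm clear behind the plate. Black thumb pad on the bar by the plate: top z = 70 mm, x = -5 to -41 mm, 26 mm wide; press there.
- stand: Fixed stand, dark foot 120 x 180 x 12 mm; origin on the bench under the front face of the blue uprights, mid-way between them; x from the front face to the back, away from the robot, z up. Blue panel: uprights centred at y = +-40 mm, 30 mm wide, web 5 mm thick, top 168 to 200 mm above the bench. The arm must never press on the stand with more than 45 N (all contacts summed).
- stand_ref (a point): Mark on the uprights' front plane, mid-way between them, 108 mm above the bench; axes as the stand. The panel is clamped at an unknown height: the slots' lower edges lie 6 to 38 mm above this mark: find them by feel or eye. Slots: 14 mm wide, at y = +-40 mm, 30 mm high. Claws enter with the tongues' underside 18 to 24 mm over the true edge, and rest on it (hard stop) when home.
- catch (a joint): Red spring catch between the uprights, sloped on top, flat below. 0 = out; grows (m) to about 0.004 as the plate's lower bar passes, with 5 to 12 N of downward press, and returns to 0 when it has snapped into the plate's window. The plate meets it about 13 mm above home.
- home_pin (a joint): Yellow spring pin (under 2 N) under the back plate's place, at the stand's y = +18 mm. 0 = up and free; grows (m) as the plate's lower edge presses it down: 0.008 fully home, about 0.007 when locked and let go.
- flux_red: Bystander: white bottle with red cap, 28 mm across, 61 mm high, beside the stand; origin at the centre of its foot.
- oil_amber_a: Bystander: amber bottle with black cap, 30 mm across, 56 mm high, on the other side of the stand; origin at the centre of its foot.
- eye_loupe: Bystander: black eye loupe, 38 mm across, 31 mm high; origin at the centre of its foot.

How it is judged:
At the end, for the whole second after the job is handed in: The arm hangs on the stand by both claws, its back plate within 5 mm of the uprights' face and within 6 mm of the middle, upright within 0.1 rad, pressed fully home (yellow pin down more than 6 mm) with the red catch snapped out again (less than 1.5 mm in), released and at rest (value of joint home_pin above 0.006 m and value of joint catch below 0.0015 m and x of hang_arm in the frame of stand between -0.005 and 0.003 m and y of hang_arm in the frame of stand between -0.006 and 0.006 m and angle between hang_arm's own z axis and vertical below 0.1 rad and linear speed of hang_arm below 0.02 m/s); the robot touches nothing.
It fails at once if the arm is forced against the stand with more than 45 N (contact force between hang_arm and stand above 45 N).
It fails at once if a bystander (bottle or loupe) is shifted more than 20 mm or knocked over (distance of any of flux_red, oil_amber_a, eye_loupe from where it was at the start of the episode above 0.02 m or angle between any of flux_red, oil_amber_a, eye_loupe's own z axis and vertical above 0.5 rad).
It also fails if it takes over 64 s, if anything falls off the work surface, if the arm or the gripper's body presses on something with over 40 N, if the wrist force passes 120 N, or if a joint passes its speed limit or range.

## Working session

There is one attempt and no reset: what is moved stays moved. The work goes in short steps, Python scripts to look and compute and a shell command to move; the robot and the scene stay as the last step left them, time stands still between calls to the robot, and variables do not carry over. Pictures are saved under pics/ and viewed, at most 13 in all, crops included, and the job is handed in when it is done.

```bash
mkdir -p pics; ls; cat > h.py <<'E'
import numpy as np, cv2
from workcell import status, camera, get_calibration, ticket
def cal(n):
    c=get_calibration(n);K=np.array([[c['fx'],0,c['cx']],[0,c['fy'],c['cy']],[0,0,1.]])
    return K,np.array(c['rvec'],float),np.array(c['tvec'],float)
def ray(n,uv):
    K,r,t=cal(n);R=cv2.Rodrigues(r)[0];o=-R.T@t
    d=R.T@np.linalg.inv(K)@np.array([uv[0],uv[1],1.]);return o,d/np.linalg.norm(d)
def plane(n,uv,z):
    o,d=ray(n,uv);return o+d*(z-o[2])/d[2]
def tri(a,b):
    (o1,d1),(o2,d2)=ray('scene',a),ray('top',b)
    s=np.linalg.lstsq(np.c_[d1,-d2],o2-o1,rcond=None)[0];p=o1+s[0]*d1;q=o2+s[1]*d2
    return (p+q)/2,np.linalg.norm(p-q)
def proj(n,P):
    K,r,t=cal(n);return cv2.projectPoints(np.array(P,float).reshape(-1,1,3),r,t,K,None)[0].reshape(-1,2)
def snap(n,f):
    im=camera(n);cv2.imwrite(f,im[:,:,::-1]);return im
E
python3 - <<'E'
from h import *
for n in('scene','top'):
    im=snap(n,f'pics/{n}0.png');print(n,ray(n,(256,192)),cal(n)[0][0,0])
    cv2.imwrite(f'pics/{n}0b.png',cv2.resize(im[:,:,::-1],(800,600),interpolation=cv2.INTER_CUBIC))
o=status.get_obs();print(o)
E
```

```text
pics
scene (array([ 0.24596563, -0.55113135,  0.58300916]), array([ 0.38087006,  0.74978035, -0.54107986])) 433.3171588323016
top (array([0.5012391 , 0.12526926, 0.96396731]), array([ 0.10129306, -0.03619123, -0.99419812])) 428.3962410811238
{'clock': 0.1, 'joint_pos': array([1.16502145e+00, 2.41359962e-01, 3.89744854e-03, 1.33519349e+00,
       3.42652041e-05, 1.57080989e+00]), 'joint_vel': array([ 0.00034692, -0.00021501,  0.00471119,  0.00273652, -0.00037196,
        0.00102225]), 'tau': array([ 3.71510669e-04, -3.73137510e+01,  2.53009951e+01,  1.08607707e-02,
        5.06574895e-05,  4.02016724e-06]), 'eef_pos': array([0.19714093, 0.45890223, 0.23050551]), 'tool_rot': array([ 2.01504954e-01,  9.79487054e-01, -9.07316556e-04, -2.04136173e-04]), 'ft_force': array([ 0.35941003, -0.08118043, -0.09299023]), 'ft_torque': array([ 0.03783221, -0.02498801, -0.04756964]), 'grasp_force': 0.0, 'grip_width': 0.08558047229590429}
```

View pics/scene0b.png

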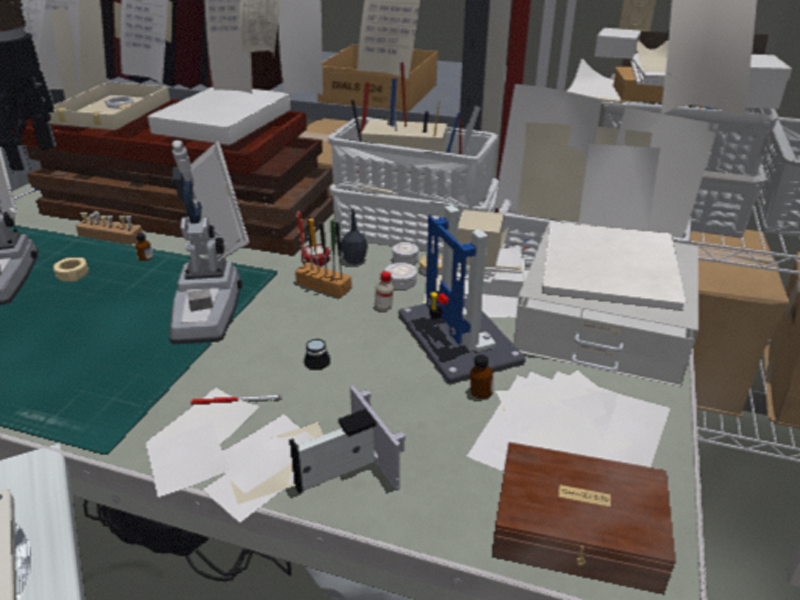

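View pics/top0b.png

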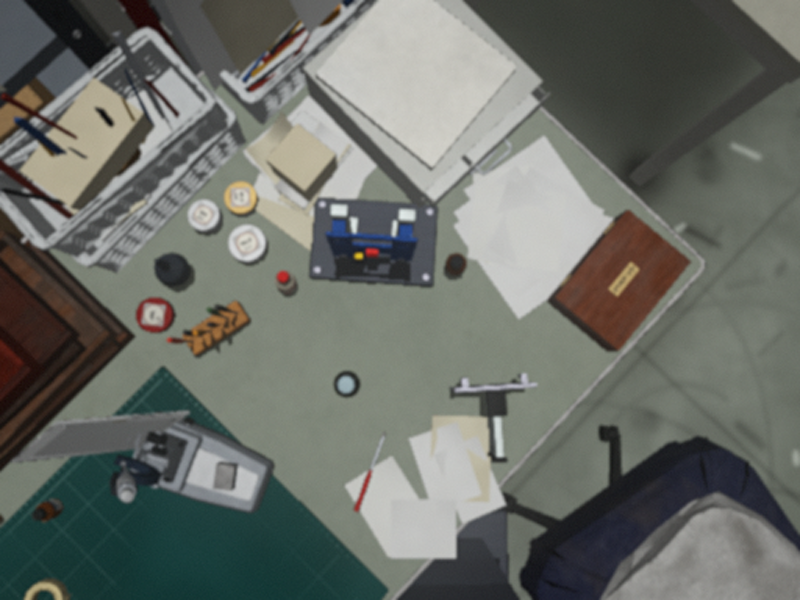

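The pictures show the stand (top view about (373,243) in the 800 px picture), with the loose arm at about (495,415) and its plate facing the stand. The bottles are on either side of the stand, and the loupe is at (346,384). I'll view enlarged crops to measure.

```bash
python3 - <<'E'
from h import *
a=cv2.imread('pics/top0.png');b=cv2.imread('pics/scene0.png')
s=5
# 160x120 crops each, upscaled 5
def c(im,x,y,w,h,s):return cv2.resize(im[y:y+h,x:x+w],None,fx=s,fy=s,interpolation=cv2.INTER_CUBIC)
cv2.imwrite('pics/c1.png',np.hstack([c(a,190,120,100,75,4),c(a,270,225,100,75,4)]))
cv2.imwrite('pics/c2.png',np.hstack([c(b,245,125,100,130,4),c(b,175,235,100,130,4)]))
E
```

```text
(no output)
```

View pics/c1.png

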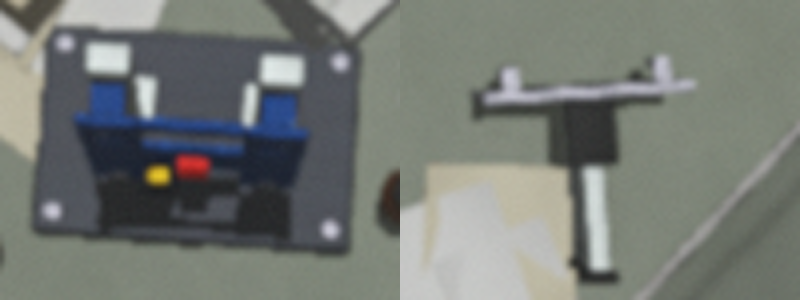

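View pics/c2.png

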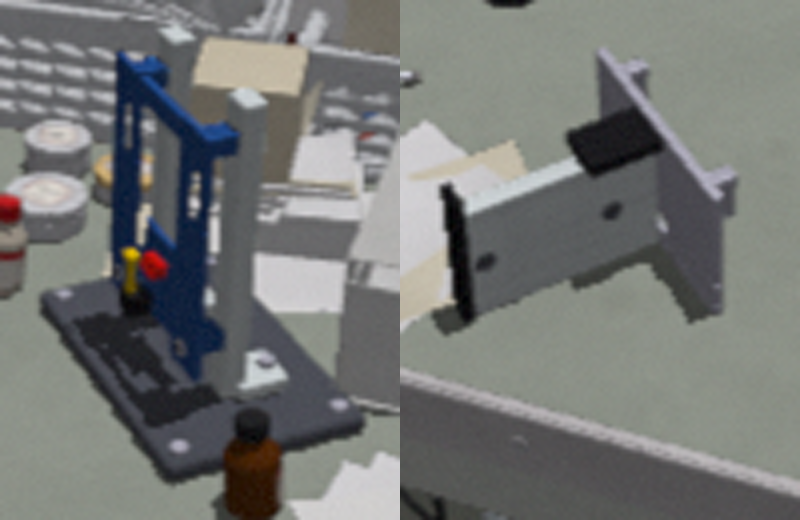

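```bash
cat > m.py <<'E'
from h import *
T1=lambda u,v:(190+u/4-.4,120+v/4-.4); T2=lambda u,v:(270+(u-400)/4-.4,225+v/4-.4)
S1=lambda u,v:(245+u/4-.4,125+v/4-.4); S2=lambda u,v:(175+(u-400)/4-.4,235+v/4-.4)
E
python3 - <<'E'
from m import *
np.set_printoptions(precision=4,suppress=True)
print('screws top');P=[plane('top',T1(*p),.013) for p in((65,42),(341,62),(330,230),(52,210))];print(np.array(P),np.mean(P,0))
Q=[plane('scene',S1(*p),.013) for p in((65,294),(340,404),(178,446))];print('scene TL,TR?',np.array(Q))
print('panel tops',tri(S1(119,52),T1(77,119)),tri(S1(208,150),T1(308,135)))
for z in(.168,.184,.2):
  a,b=plane('top',T1(77,119),z),plane('top',T1(308,135),z);print(z,a,b,np.linalg.norm(a-b))
print('plate top rear L,R')
L,R=plane('top',T2(482,98),.07),plane('top',T2(695,83),.07);print(L,R,np.linalg.norm(L-R),(L+R)/2)
print('endstop',plane('top',T2(580,275),.072),plane('top',T2(617,277),.072))
print('bar edges',[plane('top',T2(*p),.062) for p in((582,168),(606,168),(585,266),(610,266))])
print('pad',[plane('top',T2(*p),.07) for p in((563,104),(616,102),(563,163),(616,163))])
print('claw tips',[plane('top',T2(*p),.066) for p in((510,67),(662,55))])
print('scene plate top',plane('scene',S2(602,50),.07),plane('scene',S2(722,197),.07),'bottom near',plane('scene',S2(718,308),0))
print('bystanders',[plane('scene',(x*.64,y*.64),0) for x,y in((384,308),(480,396),(317,364))])
E
```

```text
screws top
[[0.7396 0.2022 0.013 ]
 [0.7272 0.0463 0.013 ]
 [0.6314 0.0541 0.013 ]
 [0.6439 0.2095 0.013 ]] [0.6855 0.128  0.013 ]
scene TL,TR? [[0.6454 0.2096 0.013 ]
 [0.7292 0.0473 0.013 ]
 [0.6322 0.0551 0.013 ]]
panel tops (array([0.6619, 0.183 , 0.1791]), np.float64(0.0009016549592468416)) (array([0.6537, 0.076 , 0.1743]), np.float64(0.0010399713464371))
0.168 [0.6638 0.184  0.168 ] [0.6554 0.0754 0.168 ] 0.10899636658272022
0.184 [0.6605 0.1829 0.184 ] [0.6523 0.0764 0.184 ] 0.10680539487694476
0.2 [0.6573 0.1817 0.2   ] [0.6492 0.0774 0.2   ] 0.1046144231711693
plate top rear L,R
[0.4725 0.0234 0.07  ] [ 0.4789 -0.088   0.07  ] 0.11159423117079295 [ 0.4757 -0.0323  0.07  ]
endstop [ 0.3818 -0.025   0.072 ] [ 0.3805 -0.0441  0.072 ]
bar edges [array([ 0.4353, -0.0292,  0.062 ]), array([ 0.4352, -0.0418,  0.062 ]), array([ 0.385 , -0.0294,  0.062 ]), array([ 0.3848, -0.0425,  0.062 ])]
pad [array([ 0.4689, -0.0187,  0.07  ]), array([ 0.4696, -0.0464,  0.07  ]), array([ 0.4386, -0.018 ,  0.07  ]), array([ 0.4382, -0.0456,  0.07  ])]
claw tips [array([0.4883, 0.0079, 0.066 ]), array([ 0.4936, -0.0721,  0.066 ])]
scene plate top [0.4726 0.0189 0.07  ] [ 0.4797 -0.089   0.07  ] bottom near [ 0.4798 -0.0851  0.    ]
bystanders [array([0.6236, 0.2473, 0.    ]), array([0.6453, 0.0038, 0.    ]), array([0.4792, 0.1617, 0.    ])]
```

The screws, panel corners and given sizes agree in both views, putting the stand origin at about (0.658, 0.130) with yaw −4.5°. Next I check the slot heights on the front plane and what stands in the way of the path.

```bash
python3 - <<'E'
from m import *
np.set_printoptions(precision=4,suppress=True)
O=np.array([.6577,.130,0]);n=np.array([np.cos(.079),-np.sin(.079),0]);ya=np.array([np.sin(.079),np.cos(.079),0])
def pl(uv):
  o,d=ray('scene',uv);p=o+d*((O-o)@n)/(d@n);return (p-O)@ya,p[2]
for nm,p in dict(topL=(119,52),topR=(208,150),slLt=(128,100),slLb=(127,150),slL2t=(127,183),slL2b=(127,220),slRt=(197,168),slRb=(195,222),slR2t=(195,232),slR2b=(195,280)).items(): print(nm,np.array(pl(S1(*p))))
print('microscope',tri((180*.64,145*.64),(122*.64,485*.64)),tri((215*.64,145*.64),(185*.64,415*.64)))
for u in((20,460),(270,470),(270,510),(190,415)): print(plane('top',(u[0]*.64,u[1]*.64),.12))
im=cv2.imread('pics/scene0.png')
cv2.imwrite('pics/c3.png',cv2.resize(im[130:230,260:320],None,fx=6,fy=6,interpolation=cv2.INTER_CUBIC))
E
```

```text
topL [0.0521 0.1797]
topR [-0.0536  0.174 ]
slLt [0.039  0.1572]
slLb [0.0382 0.1272]
slL2t [0.0368 0.1072]
slL2b [0.0352 0.0844]
slRt [-0.0434  0.1586]
slRb [-0.0446  0.1278]
slR2t [-0.0452  0.1223]
slR2b [-0.0483  0.095 ]
microscope (array([0.3834, 0.3874, 0.2575]), np.float64(0.004019044991767181)) (array([0.4369, 0.3264, 0.2679]), np.float64(0.03947624551352804))
[0.3947 0.5621 0.12  ]
[0.3781 0.2575 0.12  ]
[0.33   0.2572 0.12  ]
[0.4464 0.3565 0.12  ]
```

View pics/c3.png

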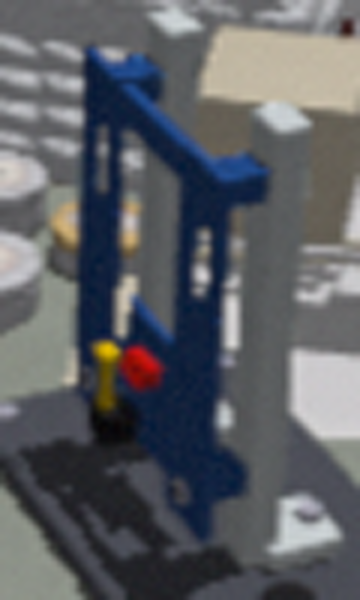

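The slots span about z 0.127 to 0.158 on the front plane, which gives the stated 30 mm height, so the lower edge is at about 0.127. The microscope sits at x > 0.33, so I go around its near side.

```bash
python3 -m creep '[[0.6,-3.2,0,0,0,3.4],[0.6,-3.2,0,0,0,3.4],[0.6,-3.2,0,0,0,3.4],[0.6,-3.2,0,0,0,3.4],[0.6,-3.2,0,0,0,3.3],[0.6,-3.2,0,0,0,3.3],[0.6,-3.2,0,0,0,3.3],[0.6,-3.2,0,0,0,3.1]]' 1; python3 -m creep '[[2.1,-3,-1,0,0,0],[2.1,-3,-1,0,0,0],[2.1,-3,-1,0,0,0],[2.1,-3,-1,0,0,0],[2.1,-3,-1,0,0,0],[2.1,-3,-1,0,0,0],[2.1,-3,-1,0,0,0],[2.1,-3,-1,0,0,0]]'
```

```text
clock: 0.9
eef_pos: [0.2451, 0.202, 0.231]
tool_rot: [-0.031, 1.0, -0.0, -0.0]
ft_force: [1.1, 0.3, 0.7]
grip_width: 0.0851
grasp_force: 0.0
clock: 1.7
eef_pos: [0.4137, -0.0381, 0.1506]
tool_rot: [-0.029, 1.0, 0.0, -0.0]
ft_force: [0.2, 0.5, -0.3]
grip_width: 0.0855
grasp_force: 0.0
```

```bash
python3 -m creep '[[0.1,0.1,-2.5,0,0,0],[0,0,-2.5,0,0,0],[0,0,-2.5,0,0,0],[0,0,-2.5,0,0,0],[0,0,-1.5,0,0,0],[0,0,-1.2,0,0,0],[0,0,-1,0,0,0],[0,0,0,0,0,0]]'; python3 - <<'E'
from h import *
im=camera('scene');t=camera('top')
f=lambda i,x,y:cv2.resize(i[y:y+130,x:x+100,::-1],None,fx=4,fy=4,interpolation=cv2.INTER_CUBIC)
cv2.imwrite('pics/g1.png',np.hstack([f(im,175,235),f(t,265,200)]))
E
```

```text
clock: 2.5
eef_pos: [0.413, -0.0355, 0.0131]
tool_rot: [-0.029, 1.0, 0.0, -0.002]
ft_force: [0.5, -0.5, 0.2]
grip_width: 0.0854
grasp_force: 0.0
```

View pics/g1.png

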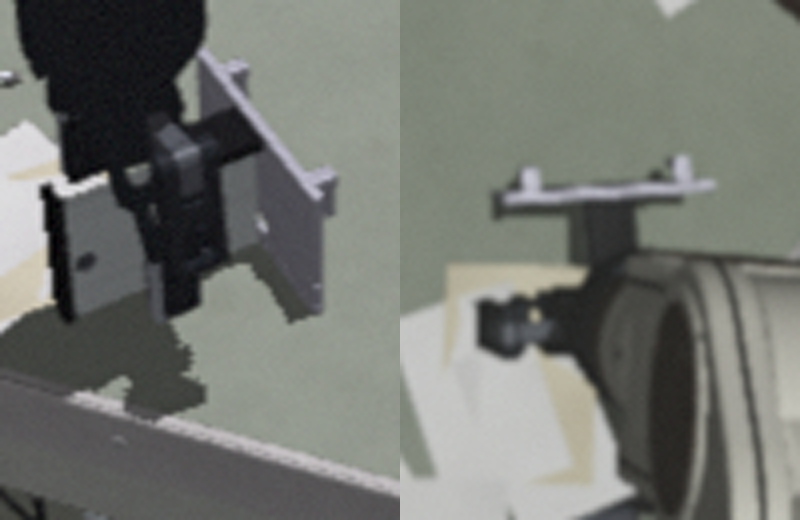

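The fingers straddle the bar about halfway along, at roughly (180,240) in the left crop, clear of the plate and end stop. I close on it now.

```bash
python3 -m creep '[[0,0,0,0,0,0],[0,0,0,0,0,0],[0,0,0,0,0,0],[0,0,0,0,0,0],[0,0,0,0,0,0],[0,0,0,0,0,0],[0,0,0,0,0,0],[0,0,0,0,0,0]]' -1;python3 -m creep '[[0,0,0,0,0,0],[0,0,0,0,0,0],[0,0,0,0,0,0]]'; python3 -m creep '[[0,0,1,0,0,0],[0,0,2,0,0,0],[0,0,3,0,0,0],[0,0,3,0,0,0],[0,0,3,0,0,0],[0,0,0,0,0,0],[0,0,0,0,0,0]]'
python3 - <<'E'
from h import *
print(status.get_obs()['ft_torque'])
im=camera('scene');t=camera('top')
cv2.imwrite('pics/s2.png',im[:,:,::-1]);cv2.imwrite('pics/t2.png',t[:,:,::-1])
f=lambda i,x,y:cv2.resize(i[y:y+130,x:x+100,::-1],None,fx=4,fy=4,interpolation=cv2.INTER_CUBIC)
cv2.imwrite('pics/g2.png',np.hstack([f(im,175,170),f(t,265,200)]))
E
```

```text
clock: 3.4
eef_pos: [0.4147, -0.0358, 0.0146]
tool_rot: [-0.029, 1.0, -0.0, 0.0]
ft_force: [-0.3, -0.7, 4.3]
grip_width: 0.0094
grasp_force: 59.2
clock: 3.7
eef_pos: [0.4147, -0.0358, 0.0146]
tool_rot: [-0.029, 1.0, -0.0, 0.0]
ft_force: [-1.0, -1.2, 5.3]
grip_width: 0.0093
grasp_force: 59.3
clock: 4.4
eef_pos: [0.4142, -0.0355, 0.1344]
tool_rot: [-0.029, 1.0, 0.0, 0.0]
ft_force: [-0.6, -0.8, -4.4]
grip_width: 0.0092
grasp_force: 58.6
[ 0.00814349  0.12825671 -0.01168367]
```

View pics/g2.png

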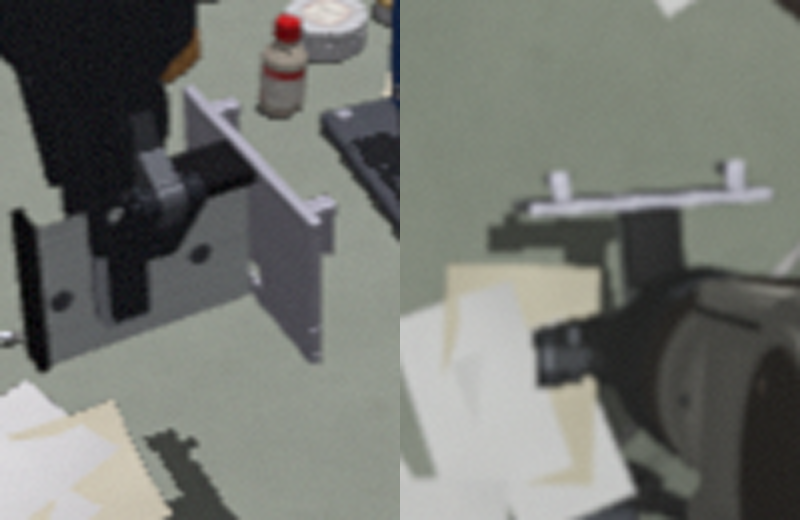

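Lifted cleanly. I triangulate the held plate's top edge to get its pose in the hand.

```bash
python3 - <<'E'
from h import *
np.set_printoptions(precision=4,suppress=True)
S=lambda u,v:(175+u/4-.4,170+v/4-.4);T=lambda u,v:(265+(u-400)/4-.4,200+v/4-.4)
# plate top, rear (claw side) edge
print(tri(S(191,88),T(529,206)),tri(S(322,218),T(771,190)))
for z in(.186,.19,.194):
  a,b=plane('top',T(529,206),z),plane('top',T(771,190),z);print(z,a,b,np.linalg.norm(a-b),(a+b)/2)
a,b=plane('top',T(560,172),.186),plane('top',T(735,160),.186);print('clawtip',a,b,(a+b)/2,np.linalg.norm(a-b))
print('bottom near corner',[plane('scene',S(318,362),z) for z in(.115,.12,.125)])
E
```

```text
(array([0.4734, 0.0243, 0.1872]), np.float64(0.0018217265888160019)) (array([ 0.4797, -0.0853,  0.1901]), np.float64(0.002786670450967076))
0.186 [0.4725 0.0244 0.186 ] [ 0.4784 -0.0858  0.186 ] 0.11039644924985753 [ 0.4754 -0.0307  0.186 ]
0.19 [0.4727 0.025  0.19  ] [ 0.4785 -0.0847  0.19  ] 0.10982883440456621 [ 0.4756 -0.0299  0.19  ]
0.194 [0.4728 0.0255 0.194 ] [ 0.4786 -0.0836  0.194 ] 0.10926121955927487 [ 0.4757 -0.0291  0.194 ]
clawtip [0.4876 0.01   0.186 ] [ 0.4921 -0.0698  0.186 ] [ 0.4898 -0.0299  0.186 ] 0.07998707260737933
bottom near corner [array([ 0.4816, -0.0815,  0.115 ]), array([ 0.4791, -0.0865,  0.12  ]), array([ 0.4765, -0.0915,  0.125 ])]
```

```bash
python3 -m creep '[[1.5,2.1,0,0,0,-1],[1.9,2.1,0,0,0,-1],[1.9,2.1,0,0,0,-1],[1.9,2.1,0,0,0,-1],[1.9,2.1,0,0,0,-1],[1.9,2.1,0,0,0,-1],[1.9,2.1,0,0,0,-1],[1.9,2.1,0,0,0,-0.9]]'; python3 -m creep '[[0.8,0.3,-0.8,0,0,0],[0,0,-0.8,0,0,0],[0,0,-0.8,0,0,0],[0,0,-0.8,0,0,0],[0,0,0,0,0,0],[0,0,0,0,0,0],[0,0,0,0,0,0]]'
python3 - <<'E'
from h import *
print(status.get_obs()['ft_torque'],status.get_obs()['tool_rot'],status.get_obs()['eef_pos'])
im=camera('scene');t=camera('top')
cv2.imwrite('pics/s3.png',im[:,:,::-1]);cv2.imwrite('pics/t3.png',t[:,:,::-1])
f=lambda i,x,y:cv2.resize(i[y:y+130,x:x+100,::-1],None,fx=4,fy=4,interpolation=cv2.INTER_CUBIC)
cv2.imwrite('pics/g3.png',np.hstack([f(im,245,110),f(t,190,115)]))
E
```

```text
clock: 5.3
eef_pos: [0.5615, 0.1331, 0.1317]
tool_rot: [0.04, 0.999, -0.001, -0.002]
ft_force: [0.7, -0.0, -2.4]
grip_width: 0.0095
grasp_force: 58.6
clock: 6.0
eef_pos: [0.5706, 0.1351, 0.103]
tool_rot: [0.04, 0.999, 0.0, 0.001]
ft_force: [-0.4, -1.3, -2.1]
grip_width: 0.0095
grasp_force: 58.8
[-0.03478351  0.0814969  -0.05101117] [3.99632634e-02 9.99201007e-01 1.43422202e-04 5.15134025e-04] [0.57060179 0.13512245 0.10296844]
```

View pics/g3.png

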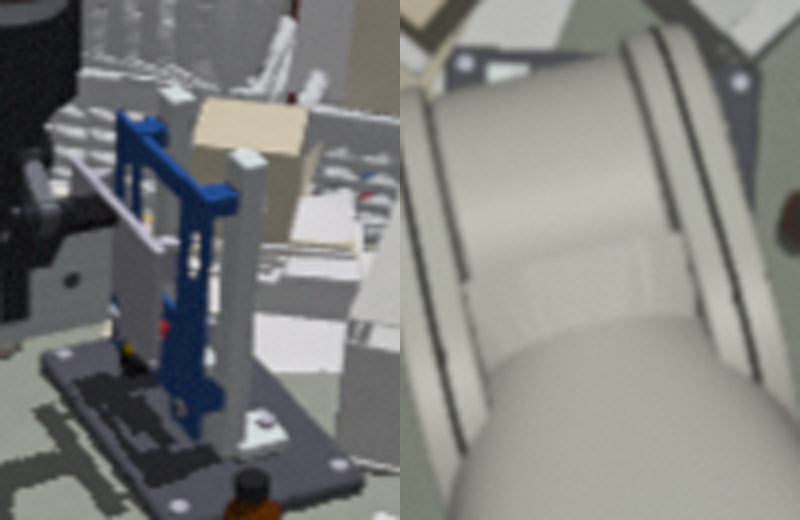

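The near claw is at about (172,241) in the crop, in front of the right-hand slot and at its height. I advance along the stand's x axis, feeling for contact.

```bash
python3 - <<'E'
from h import *
O=np.array([.6577,.130,0]);n=np.array([.9969,-.0789,0]);ya=np.array([.0789,.9969,0])
q=proj('scene',[O-.0249*n-.055*ya+[0,0,.1585],O-.0249*n+.055*ya+[0,0,.1585],O-.04*ya+[0,0,.127],O-.04*ya+[0,0,.157]])
print(((q+.4-[245,110])*4).round(0))
E
python3 -m creep '[[0.4,0.05,-0.1,0,0,0],[0.4,-0.03,0,0,0,0],[0.2,-0.02,0,0,0,0],[0,0,0,0,0,0],[0,0,0,0,0,0]]'; python3 -m creep '[[0.2,-0.01,0,0,0,0],[0.1,-0.01,0,0,0,0],[0,0,0,0,0,0]]'; python3 -m creep '[[0.2,-0.02,0,0,0,0],[0,0,0,0,0,0],[0,0,0,0,0,0]]'
```

```text
[[162. 248.]
 [ 73. 153.]
 [191. 279.]
 [194. 228.]]
clock: 6.6
eef_pos: [0.5804, 0.1354, 0.1012]
tool_rot: [0.04, 0.999, -0.0, -0.0]
ft_force: [-0.2, -0.4, -2.1]
grip_width: 0.0095
grasp_force: 58.8
clock: 6.9
eef_pos: [0.5836, 0.1352, 0.1013]
tool_rot: [0.04, 0.999, 0.0, 0.0]
ft_force: [-0.2, 0.5, -3.3]
grip_width: 0.0094
grasp_force: 58.8
clock: 7.2
eef_pos: [0.5854, 0.135, 0.1013]
tool_rot: [0.04, 0.999, -0.0, 0.0]
ft_force: [-0.0, -0.7, -2.5]
grip_width: 0.0094
grasp_force: 58.8
```

```bash
python3 -m creep '[[0,0,-0.1,0,0,0],[0,0,0,0,0,0]]'; python3 -m creep '[[0.1,-0.01,0,0,0,0],[0.1,-0.01,0,0,0,0],[0,0,0,0,0,0]]';python3 -m creep '[[0.1,-0.01,0,0,0,0],[0.1,-0.01,0,0,0,0],[0,0,0,0,0,0]]'
```

```text
clock: 7.4
eef_pos: [0.5852, 0.1349, 0.1001]
tool_rot: [0.04, 0.999, -0.0, -0.0]
ft_force: [0.5, -0.9, -3.2]
grip_width: 0.0096
grasp_force: 58.8
clock: 7.7
eef_pos: [0.5876, 0.1348, 0.1003]
tool_rot: [0.04, 0.999, 0.0, 0.0]
ft_force: [0.1, 0.1, -3.1]
grip_width: 0.0092
grasp_force: 58.8
clock: 8.0
eef_pos: [0.5896, 0.1346, 0.1003]
tool_rot: [0.04, 0.999, 0.0, 0.0]
ft_force: [-0.2, 1.0, -2.8]
grip_width: 0.0095
grasp_force: 58.8
```

The tips are about 6 mm past the face with no force, so the claws are in the slots. I continue until the plate meets the uprights.

```bash
python3 -m creep '[[0.1,-0.01,0,0,0,0],[0.1,-0.01,0,0,0,0],[0,0,0,0,0,0]]'; python3 -m creep '[[0.1,-0.01,0,0,0,0],[0,0,0,0,0,0]]';python3 -m creep '[[0.1,-0.01,0,0,0,0],[0,0,0,0,0,0]]'
```

```text
clock: 8.3
eef_pos: [0.5916, 0.1344, 0.1003]
tool_rot: [0.04, 0.999, 0.0, 0.0]
ft_force: [-0.2, 0.1, -1.7]
grip_width: 0.0089
grasp_force: 58.8
clock: 8.5
eef_pos: [0.5923, 0.1343, 0.1002]
tool_rot: [0.04, 0.999, -0.0, -0.0]
ft_force: [0.2, -0.4, -2.9]
grip_width: 0.0093
grasp_force: 58.8
clock: 8.7
eef_pos: [0.5924, 0.1341, 0.1]
tool_rot: [0.04, 0.999, -0.0, -0.001]
ft_force: [-3.8, 0.2, -1.8]
grip_width: 0.0093
grasp_force: 58.9
```

```bash
python3 - <<'E'
from h import *
im=snap('scene','pics/s4.png')
cv2.imwrite('pics/g4.png',cv2.resize(im[120:220,245:325,::-1],None,fx=6,fy=6,interpolation=cv2.INTER_CUBIC))
E
```

```text
(no output)
```

View pics/g4.png

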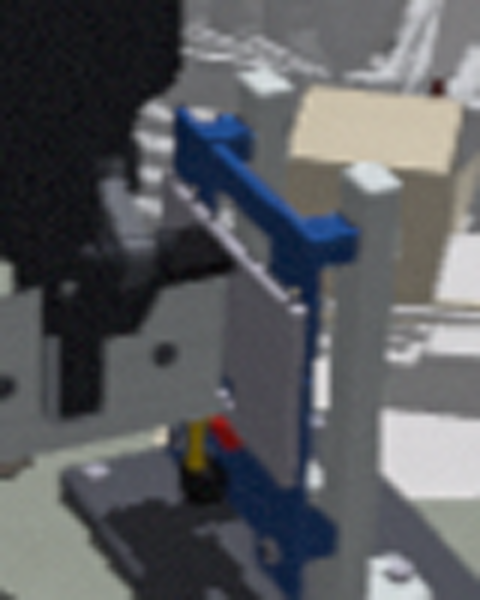

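The plate lies flush on the uprights with its top edge at about (300,305), the claws through the slots, and the catch and pin visible below. I ease off slightly and lower.

```bash
python3 -m creep '[[-0.05,0,-0.2,0,0,0],[0,0,-0.2,0,0,0],[0,0,0,0,0,0]]'; python3 -m creep '[[0,0,-0.1,0,0,0],[0,0,-0.1,0,0,0],[0,0,0,0,0,0]]';python3 -m creep '[[0,0,-0.1,0,0,0],[0,0,-0.1,0,0,0],[0,0,0,0,0,0]]'
```

```text
clock: 9.05
eef_pos: [0.5925, 0.1343, 0.0958]
tool_rot: [0.04, 0.999, -0.0, -0.0]
ft_force: [-3.7, 1.0, -3.4]
grip_width: 0.0092
grasp_force: 58.8
clock: 9.35
eef_pos: [0.5925, 0.1343, 0.094]
tool_rot: [0.04, 0.999, 0.0, -0.0]
ft_force: [-4.8, 1.0, -1.6]
grip_width: 0.0096
grasp_force: 58.9
clock: 9.65
eef_pos: [0.5925, 0.1343, 0.0927]
tool_rot: [0.04, 0.999, 0.0, -0.0]
ft_force: [-6.5, 0.8, 1.1]
grip_width: 0.0093
grasp_force: 59.4
```

```bash
python3 -m creep '[[-0.05,0,-0.05,0,0,0],[0,0,0,0,0,0]]'; python3 -m creep '[[0,0,-0.1,0,0,0],[0,0,0,0,0,0]]';python3 -m creep '[[0,0,-0.1,0,0,0],[0,0,0,0,0,0]]'; python3 -c "from h import *;print(status.get_obs()['ft_torque'])"
```

```text
clock: 9.85
eef_pos: [0.5924, 0.1344, 0.0925]
tool_rot: [0.04, 0.999, 0.0, 0.0]
ft_force: [-5.8, 1.4, 1.7]
grip_width: 0.0092
grasp_force: 59.5
clock: 10.05
eef_pos: [0.5924, 0.1344, 0.0915]
tool_rot: [0.04, 0.999, 0.0, 0.0]
ft_force: [-5.3, 1.1, 2.3]
grip_width: 0.0094
grasp_force: 59.5
clock: 10.25
eef_pos: [0.5924, 0.1343, 0.0906]
tool_rot: [0.04, 0.999, 0.0, 0.0]
ft_force: [-5.3, 0.2, 2.9]
grip_width: 0.0091
grasp_force: 59.6
[0.21262931 1.05143712 0.1389372 ]
```

```bash
python3 -m creep '[[-0.05,0,-0.1,0,0,0],[0,0,0,0,0,0]]'; python3 -m creep '[[0,0,-0.1,0,0,0],[0,0,-0.1,0,0,0],[0,0,0,0,0,0]]';python3 -m creep '[[0,0,-0.1,0,0,0],[0,0,-0.1,0,0,0],[0,0,0,0,0,0]]'; python3 -c "from h import *;print(status.get_obs()['ft_torque'])"
```

```text
clock: 10.45
eef_pos: [0.5923, 0.1344, 0.0897]
tool_rot: [0.04, 0.999, 0.0, 0.001]
ft_force: [-5.1, 1.1, 2.5]
grip_width: 0.0093
grasp_force: 59.5
clock: 10.75
eef_pos: [0.5924, 0.1343, 0.0876]
tool_rot: [0.04, 0.999, 0.0, 0.001]
ft_force: [-4.9, -0.3, 2.4]
grip_width: 0.0094
grasp_force: 59.6
clock: 11.05
eef_pos: [0.5918, 0.1341, 0.0844]
tool_rot: [0.04, 0.999, -0.0, -0.0]
ft_force: [-3.3, 0.1, -0.5]
grip_width: 0.0094
grasp_force: 59.1
[0.16012297 0.80765896 0.01296726]
```

```bash
python3 -m creep '[[0,0,-0.1,0,0,0],[0,0,-0.1,0,0,0],[0,0,0,0,0,0]]'; python3 -m creep '[[0,0,-0.1,0,0,0],[0,0,0,0,0,0]]';python3 -m creep '[[0,0,-0.1,0,0,0],[0,0,0,0,0,0]]'; python3 -c "from h import *;print(status.get_obs()['ft_torque'])"
```

```text
clock: 11.35
eef_pos: [0.5917, 0.1341, 0.0824]
tool_rot: [0.04, 0.999, -0.0, -0.0]
ft_force: [-3.2, 0.7, -0.7]
grip_width: 0.009
grasp_force: 59.0
clock: 11.55
eef_pos: [0.5924, 0.134, 0.0817]
tool_rot: [0.04, 0.999, -0.0, 0.001]
ft_force: [-1.6, -0.1, -2.2]
grip_width: 0.0094
grasp_force: 58.9
clock: 11.75
eef_pos: [0.5924, 0.1341, 0.0809]
tool_rot: [0.04, 0.999, -0.0, 0.001]
ft_force: [-0.5, 0.2, -2.1]
grip_width: 0.0094
grasp_force: 58.9
[-0.04102695  0.35774498  0.03759976]
```

```bash
python3 -m creep '[[0,0,-0.1,0,0,0],[0,0,0,0,0,0]]'; python3 -m creep '[[0,0,-0.1,0,0,0],[0,0,0,0,0,0]]';python3 -m creep '[[0,0,-0.05,0,0,0],[0,0,0,0,0,0]]'; python3 -m creep '[[0,0,-0.05,0,0,0],[0,0,0,0,0,0]]'; python3 - <<'E'
from h import *
print(status.get_obs()['ft_torque'])
im=snap('scene','pics/s5.png')
cv2.imwrite('pics/g5.png',cv2.resize(im[130:230,245:325,::-1],None,fx=6,fy=6,interpolation=cv2.INTER_CUBIC))
E
```

```text
clock: 11.95
eef_pos: [0.5923, 0.134, 0.0806]
tool_rot: [0.04, 0.999, -0.0, 0.001]
ft_force: [-3.1, -1.2, 2.1]
grip_width: 0.0092
grasp_force: 59.5
clock: 12.15
eef_pos: [0.5923, 0.134, 0.0804]
tool_rot: [0.04, 0.999, -0.0, 0.001]
ft_force: [-5.5, -1.3, 7.6]
grip_width: 0.0096
grasp_force: 60.2
clock: 12.35
eef_pos: [0.5924, 0.134, 0.0803]
tool_rot: [0.04, 0.999, -0.0, 0.001]
ft_force: [-5.7, -1.7, 9.6]
grip_width: 0.0094
grasp_force: 60.7
clock: 12.55
eef_pos: [0.5924, 0.134, 0.0802]
tool_rot: [0.04, 0.999, -0.0, 0.001]
ft_force: [-7.5, -1.3, 10.7]
grip_width: 0.0093
grasp_force: 61.0
[-0.42581894  0.96453952  0.21411894]
```

View pics/g5.png

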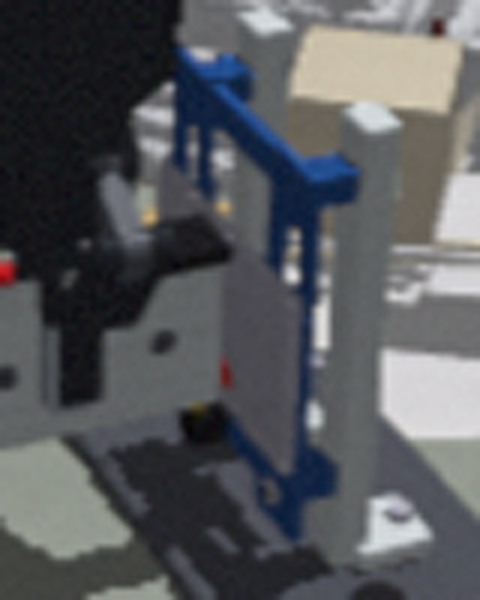

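Hard stop at TCP z 0.0802. Travel from catch contact was about 12.5 mm, and the red catch shows through the plate window at (226,375), so it has snapped. I take off the press and release.

```bash
python3 -m creep '[[0.05,0,0.2,0,0,0],[0,0,0,0,0,0]]'; python3 -m creep '[[0,0,0,0,0,0],[0,0,0,0,0,0],[0,0,0,0,0,0],[0,0,0,0,0,0],[0,0,0,0,0,0],[0,0,0,0,0,0]]' 0; python3 -m creep '[[0,0,1,0,0,0],[0,0,1,0,0,0],[0,0,2,0,0,0],[0,0,2,0,0,0],[-1,0,2,0,0,0],[-4,0,2,0,0,0],[-4,0,1,0,0,0],[-4,0,0,0,0,0]]';  python3 -m creep '[[-4,0,0,0,0,0],[-4,0,0,0,0,0],[0,0,0,0,0,0],[0,0,0,0,0,0],[0,0,0,0,0,0]]'; python3 - <<'E'
from h import *
im=snap('scene','pics/s6.png');t=snap('top','pics/t6.png')
f=lambda i,x,y:cv2.resize(i[y:y+130,x:x+100,::-1],None,fx=4,fy=4,interpolation=cv2.INTER_CUBIC)
cv2.imwrite('pics/g6.png',np.hstack([f(im,230,120),f(t,190,115)]))
E
```

```text
clock: 12.8
eef_pos: [0.5924, 0.1341, 0.0805]
tool_rot: [0.04, 0.999, -0.0, 0.0]
ft_force: [-4.6, -1.1, 6.6]
grip_width: 0.0093
grasp_force: 60.2
clock: 13.4
eef_pos: [0.5924, 0.1342, 0.0797]
tool_rot: [0.04, 0.999, 0.0, -0.0]
ft_force: [-0.8, 0.0, 0.9]
grip_width: 0.0425
grasp_force: 0.0
clock: 14.2
eef_pos: [0.4627, 0.1346, 0.1928]
tool_rot: [0.04, 0.999, 0.001, 0.003]
ft_force: [-0.7, 0.2, -0.3]
grip_width: 0.0428
grasp_force: 0.0
clock: 14.7
eef_pos: [0.384, 0.1346, 0.191]
tool_rot: [0.04, 0.999, 0.001, 0.002]
ft_force: [0.9, 0.4, 0.5]
grip_width: 0.0425
grasp_force: 0.0
```

View pics/g6.png

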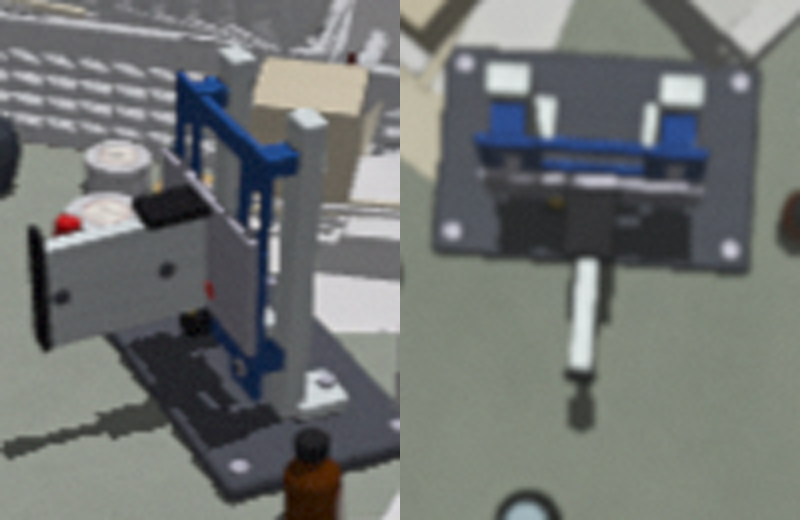

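```bash
python3 - <<'E'
from h import *
np.set_printoptions(precision=4,suppress=True)
S=lambda u,v:(230+u/4-.4,120+v/4-.4);T=lambda u,v:(190+(u-400)/4-.4,115+v/4-.4)
O=np.array([.6577,.130,0]);B=np.array([[.9969,-.0789,0],[.0789,.9969,0],[0,0,1]])
for a,b in(((164,148),(484,172)),((257,242),(703,189)),((36,228),(580,374)),((43,241),(568,260))):
  p,e=tri(S(*a),T(*b)) ; print(B@(p-O),e)
E
```

```text
[-0.0076  0.0526  0.1351] 0.0002809859658598816
[-0.0068 -0.0555  0.1352] 0.0036715837269840493
[-0.1027 -0.0014  0.1351] 0.0010620079312399714
[-0.0679  0.0155  0.1143] 0.04638737000112119
```

The plate top is level at z 0.135 on both ends, which is home. The lean is about 0.02 rad, it's within 2 mm of the middle, the catch is showing in the window, and the bystanders are untouched.

```bash
python3 -c "
from h import *
print(ticket.job_done())"
```

```text
the job is handed in; nothing more can be done
None
```

The arm hangs on the stand by both claws, pressed down to the hard stop with the red catch showing in the plate's window, and it is released; I handed the job in at about 15 s and got no verdict back.

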